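Stand the fallen reagent bottle back on its pad

ROBOT

A 6-joint arm with a two-finger parallel gripper is mounted at the origin on the work surface. World frame = base frame: x ahead of the robot, y to its left, z up, the work surface at z = 0. Lengths are in m, angles in degrees, forces in N, time in s.
With the tool pointing down it reaches from about 0.325 to 0.9 m from the base axis. Payload 6.1 kg.
Tool frame: the origin (TCP) lies midway between the tips of the shut fingers; the grasp point (between the pads) lies 19 mm behind it; z points along the fingers, y is the line along which they close (so a half turn about z gives the same grasp; the last joint's range is limited). The gripper opens to 87 mm and grips with 3 to 60 N. Pads are 19 mm wide; open, the fingers measure 117 mm over their backs; the gripper's body (75 mm by 190 mm) begins 51 mm behind the grasp point.
Start: joints at [68.062, 12.628, 87.462, -0, 79.91, -7.225], TCP at [0.159, 0.604, 0.185] pointing down, gripper open.
Joint ranges: [-170.65, 170.65], [-52.31, 119.04], [5.05, 147.46], [-71.25, 251.25], [11.57, 151.72], [-153.62, 153.62]. Speed limits (degrees/s): [147.25, 147.25, 172.46, 180, 180, 180].

INTERFACE

Orientations are given as [roll, pitch, yaw] about the fixed x, y, z axes, in that order (R = Rz(yaw) Ry(pitch) Rx(roll)).
In Python, from cell import bot gives the robot as it stands.
- The arm moves only by the tool servo_tool, never from a script. Its argument "motion" is a list of rows, each a list of 2 entries, a list of its own where there are three numbers: the shift along the tool's x, y, z scaled (see below), then the turn, a rotation vector about the tool's x, y, z scaled (see below). In form: [[[x, y, z], [rx, ry, rz]], ...]. A call has 1 to 10 rows; each row shifts and turns the commanded pose from where the row before left it, along the tool's axes as they then stand; what a row does not reach is not made up. The controller multiplies each number of a shift by 100 mm and each number of a turn by pi rad. A row lasts 1/8 s, in which the tool goes at most 62.5 mm and 10.7 degrees, less where a joint would pass 70% of its speed; a pose out of reach is approached as far as the arm can. A call with a number of a shift or a turn outside -1 to 1 is refused whole. A call with a gripper value outside its range is refused whole. "gripper" is the opening, from 0 (shut) to 1 (fully open), set as the call begins (left out, the last holds). The fingers move at their own pace and stop on an object; the grip force is fixed at half the most. Time passes only in rows, so rows that do not move let the fingers close. It gives the time, the measured TCP pose, the force, the opening and the grip force at its end, in the units of the state.
- bot.read_state(): the state, without advancing time (a new reading comes with each control period).
- bot.read_camera(name): name is "scene" or "side" or "wrist"; returns the picture (420x560x3 uint8, red, green, blue); there is no depth.
- bot.calibration(name): a dict with "intrinsics" (3x3 intrinsics, pixels), "k1" (the pictures are not rectified: a ray, as slopes to the right and down, at radius r is drawn at 1 + k1 r^2 times it, then the intrinsics apply), "position" and "orientation" of the camera in the world. Camera axes: x right, y down, z forward; pixel columns grow to the right and rows downward; lengths in m; the calibration is good to about 2 mm. A picture is of the moment at which its call begins: read the wrist's pose just before it. calibration takes no time and is no camera call; for the wrist camera it gives the pose at the moment of the call.
- bot.job_done(): hands the job in; it is judged then, once.
The state is a dict: "t": time; "joint_pos": joint angles; "joint_vel": joint speeds; "tau": joint torques, N m; "eef_pos": TCP position; "eef_rot": TCP orientation; "wrist_force": force on the tool from outside, world axes, zero at the start; "ft_torque": the same for the moment, N m; "gripper_width": opening from 0.0 (shut) to 1.0 (fully open); "gripper_force": force on a finger pad.
Only numpy, scipy, OpenCV 4.12 (cv2) and the standard library are available. Lean on these libraries where they do the work, as an engineer would, in place of code of your own. Each camera call takes 0.05 s, during which the arm holds its last target. There are 200 camera calls.

TASK

The blue reagent bottle has been knocked over on the lab bench. Stand it upright on its base on the blue round pad, the whole base on the pad, setting it down without dropping it, and let go. Leave the amber bottle, the tube rack and the red-lidded jar standing where they are.

Things in the scene. Friction and masses are not known exactly. Their poses are not given: they have to be found in the camera images.
- blue_bottle: Blue square reagent bottle, at first lying on a flat side. Body 54 x 54 mm, 100 mm long, then a shoulder narrowing to the neck at 115 mm, then a round white cap 32 mm across up to 145 mm. About 0.25 kg. Origin: centre of its base; z runs from base to cap, x and y are square to the flat sides. Lying, its axis is 27 mm above the bench; standing, z points up.
- blue_pad_top (a point): Centre of the top face of the blue round pad, a fixed rubber-ringed disc 120 mm across and 4 mm thick lying on the bench; z up. It is empty: the blue bottle belongs here.
- yellow_pad_top (a point): Centre of the top face of the yellow round pad, the same size as the blue one, also fixed; the amber bottle stands on it.
- amber_bottle: Amber bottle of the same shape and size (54 x 54 mm, 145 mm high), standing on the yellow pad. Origin at the centre of its base, z up. Leave it alone.
- tube_rack: Green block 70 x 150 x 40 mm holding yellow-capped sample tubes, 89 mm high over the caps; the tubes are fixed in it. Origin under its centre, long side along its y. Leave it alone.
- jar: Grey specimen jar 60 mm across with a red lid 64 mm across, 71 mm high. Origin under its centre. Leave it alone.
Not all that is in view belongs to the job. There is more than one size of the blue_bottle; the job needs the smallest.

How it is judged:
By the outcome, as a careful person would: the job done as asked, in the order asked, and still so for the second after the job is handed in, with the robot touching nothing.
It also fails if it takes over 38 s, if anything falls off the work surface, if the arm or the gripper's body presses on something with over 40 N, if the wrist force passes 120 N, or if a joint passes its speed limit or range.

## Working session

There is one attempt and no reset: what is moved stays moved. The work goes in short steps, Python scripts to look and compute and a tool call to move; the robot and the scene stay as the last step left them, time stands still between calls to the robot, and variables do not carry over. Pictures are saved under pics/ and viewed, at most 10 in all, crops included, and the job is handed in when it is done.

Besides the shell and the picture viewer there is one more tool, called as name(argument=value, ...), one argument or row to a line, values as JSON. servo_tool: Moves the arm, as the interface text tells. Its arguments: {"type":"object","properties":{"motion":{"type":"array"},"gripper":{"type":"number"}},"required":["motion"]}

```bash
mkdir -p pics; cat > h.py <<'E'
import numpy as np, cv2
from cell import bot
from scipy.spatial.transform import Rotation as R
def rot(o):
    o=np.array(o,float)
    return o if o.shape==(3,3) else R.from_euler('xyz',o,degrees=True).as_matrix()
def ray(c,px):
    K=np.array(c['intrinsics'],float)
    u=cv2.undistortPoints(np.array(px,float).reshape(-1,1,2),K,np.array([c['k1'],0,0,0.]))[:,0]
    return np.array(c['position']),np.c_[u,np.ones(len(u))]@rot(c['orientation']).T
def plane(c,px,z):
    p,d=ray(c,px); return p+d*((z-p[2])/d[:,2])[:,None]
def proj(c,P):
    q=(np.atleast_2d(P)-np.array(c['position']))@rot(c['orientation'])
    s=q[:,:2]/q[:,2:]; s=s*(1+c['k1']*(s**2).sum(1))[:,None]
    K=np.array(c['intrinsics']); return s@K[:2,:2].T+K[:2,2]
def shot(n,f):
    c=bot.calibration(n); im=bot.read_camera(n); np.save(f'pics/{f}.npy',im)
    cv2.imwrite(f'pics/{f}.png',im[...,::-1]); return c,im
E
python3 - <<'E'
from h import *
for n in ['scene','side','wrist']:
    c,im=shot(n,n+'0'); print(n,c)
a=[cv2.imread(f'pics/{n}0.png') for n in ['scene','side']]
E
```

```text
scene {'intrinsics': array([[479.5169262 ,   0.        , 285.0811875 ],
       [  0.        , 479.5169262 , 207.79264972],
       [  0.        ,   0.        ,   1.        ]]), 'k1': -0.02209433027013583, 'position': array([ 1.05794627, -0.77859124,  1.05571796]), 'orientation': array([-137.40829166,    0.17214736,   33.92616854])}
side {'intrinsics': array([[420.0193902 ,   0.        , 283.00135893],
       [  0.        , 420.0193902 , 207.54350524],
       [  0.        ,   0.        ,   1.        ]]), 'k1': -0.12457614376315052, 'position': array([ 0.10524869, -0.68091118,  0.72591711]), 'orientation': array([-130.43961896,   -0.69714654,  -32.00108129])}
wrist {'intrinsics': array([[351.56375056,   0.        , 272.93357072],
       [  0.        , 351.56375056, 210.83271822],
       [  0.        ,   0.        ,   1.        ]]), 'k1': -0.05346384385876655, 'position': array([0.07990304, 0.62393979, 0.38312714]), 'orientation': array([1.62853378e+02, 9.76667204e-02, 7.52376741e+01])}
```

View pics/scene0.png

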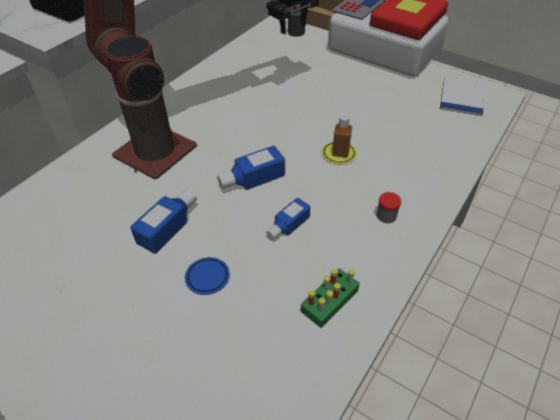

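View pics/side0.png

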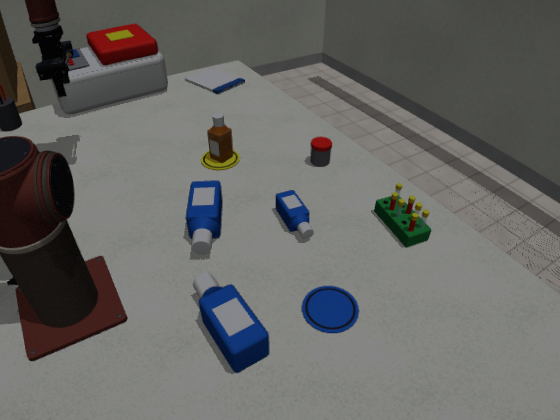

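The smallest blue bottle is at about (291,217) in the scene view, with its cap at (275,232) to the lower left. In the side view it is at (293,210). The blue pad is at (207,275) in the scene view and (330,308) in the side view. The other two blue bottles are larger decoys.

```bash
python3 - <<'E'
from h import *
print(bot.read_state())
for n,bx,px in [('scene',(291,217),(207,275)),('side',(293,210),(330,308))]:
    c=bot.calibration(n); im=np.load(f'pics/{n}0.npy'); hsv=cv2.cvtColor(im,cv2.COLOR_RGB2HSV)
    m=cv2.inRange(hsv,(105,120,40),(128,255,255))
    cs,_=cv2.findContours(m,cv2.RETR_EXTERNAL,cv2.CHAIN_APPROX_NONE)
    for nm,t in (('bot',bx),('pad',px)):
        k=max(cs,key=lambda k:cv2.pointPolygonTest(k,t,True)+0*len(k))
        P=k[:,0].astype(float)
        if nm=='pad':
            e=cv2.fitEllipse(k); W=plane(c,P,.004); (q,r)=cv2.minEnclosingCircle(W[:,:2].astype(np.float32)); print(n,'pad',q,r,plane(c,[e[0]],.004))
        else:
            W=plane(c,P,.054); print(n,'bot',cv2.boundingRect(k),cv2.minAreaRect((W[:,:2]*1000).astype(np.float32)))
    # white cap: bright pixels near
    x,y=bx
    if n=='scene': cap=(274,232); rest={'rack':(330,297),'jar':(389,215),'amber':(340,153)}
    else: cap=(306,229); rest={'rack':(403,222),'jar':(320,160),'amber':(220,160)}
    print(n,'cap',plane(c,[cap],.027),'ctr top',plane(c,[bx],.054))
    for k,v in rest.items(): print(k,plane(c,[v],.02))
a=np.hstack([cv2.resize(cv2.imread('pics/scene0.png')[185:250,255:325],None,fx=5.5,fy=5.5,interpolation=2),cv2.resize(cv2.imread('pics/side0.png')[180:245,265:335],None,fx=5.5,fy=5.5,interpolation=2)])
cv2.imwrite('pics/crop.png',a)
E
```

```text
{'t': 0.15, 'joint_pos': array([ 6.80618915e+01,  1.26645081e+01,  8.75109410e+01,  9.36564567e-04,
        7.99110975e+01, -7.22484992e+00]), 'joint_vel': array([-0.01520346, -0.08765395, -0.29932785,  0.03454374,  0.01123652,
        0.0019876 ]), 'tau': array([ 4.17495939e-04, -4.95191109e+01, -3.87881899e+01,  7.00180116e-02,
        5.31353604e-02, -5.69081021e-05]), 'eef_pos': array([0.15853157, 0.60400212, 0.18369028]), 'eef_rot': array([-1.79914257e+02, -1.17989116e-02,  1.65286568e+02]), 'wrist_force': array([ 0.04901197, -0.30226803,  0.21126278]), 'ft_torque': array([ 0.03942217,  0.04228224, -0.00871593]), 'gripper_force': 0.0, 'gripper_width': 1.0014576475209918}
scene bot (275, 198, 35, 37) ((574.1412963867188, -30.34636688232422), (124.39130401611328, 72.30918884277344), 81.32260131835938)
scene pad (0.4786261022090912, -0.2936655879020691) 0.05860936641693115 [[ 0.4796334  -0.29500208  0.004     ]]
scene cap [[ 0.55303055 -0.08877612  0.027     ]] ctr top [[ 0.57467488 -0.03593986  0.054     ]]
rack [[ 0.78709111 -0.17974712  0.02      ]]
jar [[0.78981825 0.15337232 0.02      ]]
amber [[0.53745443 0.31226271 0.02      ]]
side bot (276, 190, 33, 42) ((544.5703125, -32.90111541748047), (143.22817993164062, 71.17239379882812), 81.01942443847656)
side pad (0.47409525513648987, -0.2920041084289551) 0.05963105335831642 [[ 0.4724236  -0.29414406  0.004     ]]
side cap [[ 0.5522911  -0.08679695  0.027     ]] ctr top [[ 0.54606124 -0.03716763  0.054     ]]
rack [[ 0.78133817 -0.18797499  0.02      ]]
jar [[0.76320201 0.14612131 0.02      ]]
amber [[0.50640216 0.30076778 0.02      ]]
```

View pics/crop.png

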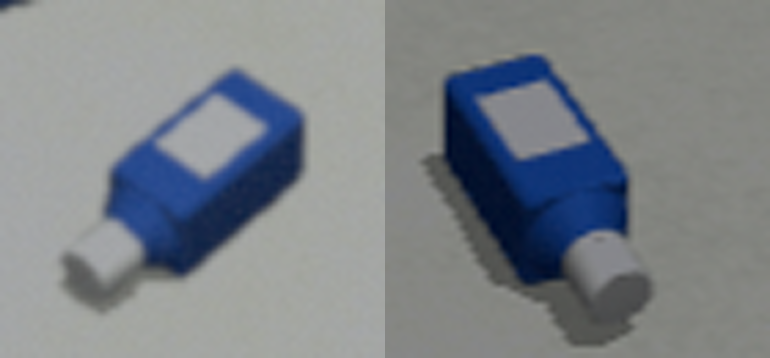

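The crop shows the top face of the body clearly in both views. I'll cast rays through its four corners.

```bash
python3 - <<'E'
from h import *
for n,o,q in [('scene',(255,185),[(238,70),(303,115),(184,217),(116,173)]),('side',(265,180),[(62,77),(159,57),(241,181),(143,203)])]:
    c=bot.calibration(n); W=plane(c,np.array(q)/5.5+np.array(o)-.4,.054)[:,:2]
    print(n,W.round(4).tolist(),'sides',[round(float(np.linalg.norm(W[i]-W[i-1])),3) for i in range(4)])
    b=(W[0]+W[1])/2;s=(W[2]+W[3])/2; d=s-b; print('base',b,'sh',s,'yaw',np.degrees(np.arctan2(d[1],d[0])),np.linalg.norm(d))
s=bot.read_state(); c=bot.calibration('wrist')
Rt=rot(s['eef_rot']); print('Rt',Rt.round(2)); print('cam in tool',Rt.T@(c['position']-s['eef_pos']),(Rt.T@rot(c['orientation'])).round(3))
E
```

```text
scene [[0.5493, 0.0386], [0.5949, 0.0301], [0.5822, -0.0621], [0.5372, -0.0568]] sides [0.096, 0.046, 0.093, 0.045]
base [0.5720836  0.03434936] sh [ 0.55970169 -0.05941959] yaw -97.5222209670812 0.09458291457234505
side [[0.5436, 0.0396], [0.5906, 0.0289], [0.5731, -0.0645], [0.528, -0.0543]] sides [0.095, 0.048, 0.095, 0.046]
base [0.56711292 0.0342888 ] sh [ 0.55057417 -0.05939471] yaw -100.01175380868867 0.0951321797428359
Rt [[-0.97  0.25 -0.  ]
 [ 0.25  0.97 -0.  ]
 [ 0.   -0.   -1.  ]]
cam in tool [ 0.08115    -0.00094362 -0.19955507] [[-0.001 -0.955 -0.295]
 [ 1.    -0.001 -0.   ]
 [-0.    -0.295  0.955]]
```

```bash
cat >> h.py <<'E'
def pose(yaw_a,th):
    """tool pose: x=-a (a = axis yaw), tilted by th about tool y so z points th toward the base (th<0: final)"""
    a=np.radians(yaw_a); ax=np.array([np.cos(a),np.sin(a),0]); up=np.array([0,0,1.])
    t=np.radians(th); z=-np.cos(t)*up-np.sin(t)*ax; x=-np.cos(t)*ax+np.sin(t)*up
    return np.c_[x,np.cross(z,x),z]
def plan(p1,R1,n,p0=None,R0=None):
    s=bot.read_state(); p0=s['eef_pos'] if p0 is None else p0; R0=rot(s['eef_rot']) if R0 is None else R0
    w=R.from_matrix(R0.T@R1).as_rotvec(); rows=[]
    for i in range(n):
        Ri=R0@R.from_rotvec(w*i/n).as_matrix()
        rows.append([(Ri.T@(np.array(p1)-p0)/n/.1).round(3).tolist(),(w/n/np.pi).round(4).tolist()])
    print('deg/row',np.degrees(np.linalg.norm(w))/n); print('\n'.join(map(str,rows)))
    return p1,R1
E
python3 - <<'E'
from h import *
p,q=plan([.36,.28,.25],rot(bot.read_state()['eef_rot'])@R.from_euler('z',42,degrees=True).as_matrix(),9)
print(q.round(2)); plan([.559,-.02,.25],pose(-99,0),8,np.array(p),q)
E
```

```text
deg/row 4.666666666666666
[[-0.308, -0.291, -0.073], [0.0, 0.0, 0.0259]]
[[-0.331, -0.265, -0.073], [0.0, 0.0, 0.0259]]
[[-0.351, -0.238, -0.073], [0.0, 0.0, 0.0259]]
[[-0.369, -0.208, -0.073], [0.0, 0.0, 0.0259]]
[[-0.385, -0.178, -0.073], [0.0, 0.0, 0.0259]]
[[-0.398, -0.146, -0.073], [0.0, 0.0, 0.0259]]
[[-0.409, -0.113, -0.073], [0.0, 0.0, 0.0259]]
[[-0.417, -0.079, -0.073], [0.0, 0.0, 0.0259]]
[[-0.422, -0.045, -0.073], [0.0, 0.0, 0.0259]]
[[-0.55  0.84 -0.  ]
 [ 0.84  0.55 -0.  ]
 [-0.   -0.   -1.  ]]
deg/row 5.285832640829237
[[-0.45, 0.002, 0.0], [-0.0, 0.0001, 0.0294]]
[[-0.448, 0.044, 0.0], [-0.0, 0.0001, 0.0294]]
[[-0.442, 0.085, 0.0], [-0.0, 0.0001, 0.0294]]
[[-0.432, 0.125, 0.0], [-0.0, 0.0001, 0.0294]]
[[-0.419, 0.164, 0.0], [-0.0, 0.0001, 0.0294]]
[[-0.402, 0.202, 0.0], [-0.0, 0.0001, 0.0294]]
[[-0.382, 0.238, 0.0], [-0.0, 0.0001, 0.0294]]
[[-0.358, 0.273, 0.0], [-0.0, 0.0001, 0.0294]]
```

servo_tool(
  motion=[
    [[-0.31, -0.29, -0.08], [0, 0, 0.026]],
    [[-0.33, -0.26, -0.08], [0, 0, 0.026]],
    [[-0.35, -0.24, -0.08], [0, 0, 0.026]],
    [[-0.37, -0.21, -0.07], [0, 0, 0.026]],
    [[-0.38, -0.18, -0.07], [0, 0, 0.026]],
    [[-0.4, -0.15, -0.07], [0, 0, 0.026]],
    [[-0.41, -0.11, -0.07], [0, 0, 0.026]],
    [[-0.42, -0.08, -0.07], [0, 0, 0.026]],
    [[-0.42, -0.04, -0.07], [0, 0, 0.026]],
  ],
  gripper=1,
)

```text
t: 1.27
eef_pos: [0.3605, 0.279, 0.2506]
eef_rot: [-180.0, -0.0, 123.0]
wrist_force: [0.7, -0.4, -1.1]
gripper_width: 1.004
gripper_force: 0.0
```

servo_tool(
  motion=[
    [[-0.45, 0, 0], [0, 0, 0.029]],
    [[-0.45, 0.04, 0], [0, 0, 0.029]],
    [[-0.44, 0.08, 0], [0, 0, 0.029]],
    [[-0.43, 0.12, 0], [0, 0, 0.029]],
    [[-0.42, 0.16, 0], [0, 0, 0.029]],
    [[-0.4, 0.2, 0], [0, 0, 0.029]],
    [[-0.38, 0.24, 0], [0, 0, 0.029]],
    [[-0.36, 0.27, 0], [0, 0, 0.029]],
    [[0, 0, 0], [0, 0, 0]],
  ],
)

```text
t: 2.4
eef_pos: [0.5581, -0.0222, 0.2496]
eef_rot: [-179.9, 0.0, 81.2]
wrist_force: [-0.5, 1.1, 0.1]
gripper_width: 0.999
gripper_force: 0.0
```

Look with the wrist camera to refine.

```bash
python3 - <<'E'
from h import *
c,im=shot('wrist','w1'); print(bot.read_state()['joint_pos'].round(2))
hsv=cv2.cvtColor(im,cv2.COLOR_RGB2HSV); m=cv2.inRange(hsv,(105,100,30),(130,255,255))
cs,_=cv2.findContours(m,cv2.RETR_EXTERNAL,cv2.CHAIN_APPROX_NONE)
print([cv2.boundingRect(k) for k in cs if cv2.contourArea(k)>300])
for P in ([.569,.037,.027],[.5468,-.106,.027]): print(proj(c,P))
E
```

```text
[-1.023e+01  1.450e+00  9.273e+01  1.000e-02  8.592e+01 -1.540e+00]
[(216, 330, 63, 46), (251, 120, 47, 96), (35, 19, 108, 163)]
[[274.48686725 120.72807218]]
[[274.43740371 236.49629646]]
```

View pics/w1.png

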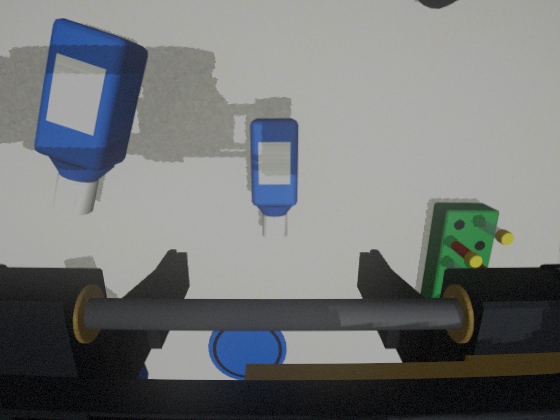

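The wrist view shows the small bottle axis-aligned with the tool: body columns 251–298, cap end at (274,237), matching the prediction (274.4,236.5). The big decoy is at left, with its nearest points at (147,50) and (95,190). The rack is at right.

```bash
python3 - <<'E'
from h import *
c=bot.calibration('wrist')
print('decoy',plane(c,[(147,50),(128,160),(97,210)],.05).round(3).tolist(),'bottle',plane(c,[(251,150),(298,150),(274,118)],.05).round(3).tolist(),'rack',plane(c,[(430,205)],.04).round(3))
q=pose(-99,30); G=np.array([.559,-.027,.032]); T=G+.019*q[:,2]; print('T',T)
p1=T-.11*q[:,2]; plan(p1,q,5)
E
```

```text
decoy [[0.446, 0.134, 0.05], [0.395, 0.023, 0.05], [0.341, -0.03, 0.05]] bottle [[0.537, 0.012, 0.05], [0.59, 0.004, 0.05], [0.568, 0.043, 0.05]] rack [[ 0.741 -0.088  0.04 ]]
T [ 0.56048613 -0.01761696  0.01554552]
deg/row 5.99737836319914
[[-0.103, 0.005, 0.278], [-0.0002, 0.0333, 0.0003]]
[[-0.132, 0.005, 0.265], [-0.0002, 0.0333, 0.0003]]
[[-0.159, 0.005, 0.25], [-0.0002, 0.0333, 0.0003]]
[[-0.184, 0.005, 0.232], [-0.0002, 0.0333, 0.0003]]
[[-0.207, 0.005, 0.212], [-0.0002, 0.0333, 0.0003]]
```

servo_tool(
  motion=[
    [[-0.1, 0, 0.28], [0, 0.0333, 0]],
    [[-0.13, 0, 0.265], [0, 0.0333, 0]],
    [[-0.16, 0, 0.25], [0, 0.0333, 0]],
    [[-0.185, 0, 0.23], [0, 0.0333, 0]],
    [[-0.205, 0, 0.21], [0, 0.0333, 0]],
    [[0, 0, 0], [0, 0, 0]],
  ],
)

```text
t: 3.2
eef_pos: [0.547, -0.0699, 0.1085]
eef_rot: [-179.5, -30.1, 81.1]
wrist_force: [0.5, 1.0, 0.7]
gripper_width: 1.001
gripper_force: 0.0
```

```bash
python3 - <<'E'
from h import *
s=bot.read_state(); print(s['eef_pos'],s['joint_pos'].round(1)); q=pose(-99,30); T=np.array([.5595,-.018,.0155]); plan(T,q,5)
c,im=shot('wrist','w2')
hsv=cv2.cvtColor(im,cv2.COLOR_RGB2HSV); m=cv2.inRange(hsv,(105,100,30),(130,255,255))
cs,_=cv2.findContours(m,cv2.RETR_EXTERNAL,cv2.CHAIN_APPROX_NONE)
print([cv2.boundingRect(k) for k in cs if cv2.contourArea(k)>300])
E
```

```text
[ 0.54697666 -0.06990843  0.10848885] [-34.3  13.8 100.5  27.1  81.2 -33.4]
deg/row 0.10586881154636567
[[-0.001, 0.01, 0.214], [-0.0006, -0.0002, 0.0001]]
[[-0.001, 0.01, 0.214], [-0.0006, -0.0002, 0.0001]]
[[-0.001, 0.01, 0.214], [-0.0006, -0.0002, 0.0001]]
[[-0.001, 0.009, 0.214], [-0.0006, -0.0002, 0.0001]]
[[-0.001, 0.009, 0.214], [-0.0006, -0.0002, 0.0001]]
[(247, 121, 67, 137), (0, 7, 132, 198)]
```

servo_tool(
  motion=[
    [[0, 0.01, 0.21], [0, 0, 0]],
    [[0, 0.01, 0.21], [0, 0, 0]],
    [[0, 0.01, 0.22], [0, 0, 0]],
    [[0, 0.01, 0.22], [0, 0, 0]],
    [[0, 0.01, 0.21], [0, 0, 0]],
    [[0, 0, 0], [0, 0, 0]],
  ],
)

```text
t: 4.0
eef_pos: [0.5621, -0.0163, 0.019]
eef_rot: [-179.9, -30.0, 81.5]
wrist_force: [-0.7, 0.1, -0.2]
gripper_width: 0.997
gripper_force: 0.0
```

servo_tool(
  motion=[
    [[0, 0, 0], [0, 0, 0]],
    [[0, 0, 0], [0, 0, 0]],
    [[0, 0, 0], [0, 0, 0]],
    [[0, 0, 0], [0, 0, 0]],
    [[0, 0, 0], [0, 0, 0]],
    [[0, 0, 0], [0, 0, 0]],
  ],
  gripper=0,
)

```text
t: 4.75
eef_pos: [0.5626, -0.0187, 0.0194]
eef_rot: [-180.0, -30.0, 81.4]
wrist_force: [-1.5, -0.9, 3.8]
gripper_width: 0.609
gripper_force: 30.0
```

servo_tool(
  motion=[
    [[0.1, 0, -0.18], [0, 0, 0]],
    [[0.15, 0, -0.26], [0, 0, 0]],
    [[0.15, 0, -0.26], [0, 0, 0]],
    [[0.15, 0, -0.26], [0, 0, 0]],
    [[0.15, 0, -0.26], [0, 0, 0]],
    [[0, 0, 0], [0, 0, 0]],
  ],
)

```text
t: 5.5
eef_pos: [0.5647, -0.0194, 0.1634]
eef_rot: [179.6, -29.9, 81.6]
wrist_force: [0.1, 0.1, -2.5]
gripper_width: 0.605
gripper_force: 30.0
```

```bash
python3 - <<'E'
from h import *
s=bot.read_state(); print(s['eef_pos'],s['eef_rot'],s['joint_pos'].round(1),s['wrist_force'],s['gripper_width'])
for n,q in (('side',[(202,318),(238,366),(267,350),(245,295),(195,278),(215,272)]),('scene',[(185,193),(195,200),(187,215),(152,248),(135,235)])):
    print(n,plane(bot.calibration(n),q,.04)[:,:2].round(3).tolist())
for yaw in(-85,-70):
    q=pose(yaw,-60); a=np.array([np.cos(np.radians(yaw)),np.sin(np.radians(yaw)),0])
    G=np.array([.476,-.2935,.072+.004-.004])-.009*a; T=G+.019*q[:,2]; print(yaw,T)
    plan(T+[0,0,.07],q,10)
E
```

```text
[ 0.56470105 -0.01944564  0.16335852] [179.57360344 -29.85147706  81.61897286] [-29.    9.1  99.5  28.1  83.3 -26.8] [ 0.12535558  0.06390368 -2.48982551] 0.6052319596449459
side [[0.23, -0.201], [0.242, -0.328], [0.302, -0.327], [0.328, -0.195], [0.258, -0.101], [0.302, -0.108]]
scene [[0.254, -0.121], [0.298, -0.126], [0.318, -0.184], [0.32, -0.325], [0.249, -0.319]]
-85 [ 0.4766497  -0.30092612  0.0625    ]
deg/row 9.061383457383538
[[-0.268, -0.045, -0.119], [-0.002, -0.0496, -0.0082]]
[[-0.282, -0.052, -0.076], [-0.002, -0.0496, -0.0082]]
[[-0.289, -0.059, -0.032], [-0.002, -0.0496, -0.0082]]
[[-0.289, -0.066, 0.013], [-0.002, -0.0496, -0.0082]]
[[-0.282, -0.074, 0.057], [-0.002, -0.0496, -0.0082]]
[[-0.267, -0.081, 0.1], [-0.002, -0.0496, -0.0082]]
[[-0.246, -0.088, 0.139], [-0.002, -0.0496, -0.0082]]
[[-0.22, -0.095, 0.175], [-0.002, -0.0496, -0.0082]]
[[-0.187, -0.102, 0.206], [-0.002, -0.0496, -0.0082]]
[[-0.15, -0.107, 0.232], [-0.002, -0.0496, -0.0082]]
-70 [ 0.47854958 -0.30050492  0.0625    ]
deg/row 9.326890065380011
[[-0.267, -0.043, -0.118], [-0.0044, -0.0487, -0.0171]]
[[-0.28, -0.057, -0.077], [-0.0044, -0.0487, -0.0171]]
[[-0.285, -0.071, -0.034], [-0.0044, -0.0487, -0.0171]]
[[-0.283, -0.086, 0.008], [-0.0044, -0.0487, -0.0171]]
[[-0.273, -0.101, 0.049], [-0.0044, -0.0487, -0.0171]]
[[-0.257, -0.117, 0.088], [-0.0044, -0.0487, -0.0171]]
[[-0.234, -0.131, 0.124], [-0.0044, -0.0487, -0.0171]]
[[-0.205, -0.145, 0.156], [-0.0044, -0.0487, -0.0171]]
[[-0.171, -0.157, 0.183], [-0.0044, -0.0487, -0.0171]]
[[-0.132, -0.168, 0.204], [-0.0044, -0.0487, -0.0171]]
```

```bash
python3 - <<'E'
from h import *
s=bot.read_state(); yaw=-80
q=pose(yaw,-60); a=np.array([np.cos(np.radians(yaw)),np.sin(np.radians(yaw)),0])
G=np.array([.476,-.2935,.072])-.009*a; T=G+.019*q[:,2]; print(yaw,T)
plan(T+[0,0,.08],q,16)
E
```

```text
-80 [ 0.47729446 -0.30084123  0.0625    ]
deg/row 5.705811956440064
[[-0.164, -0.028, -0.079], [-0.0017, -0.0309, -0.007]]
[[-0.171, -0.031, -0.063], [-0.0017, -0.0309, -0.007]]
[[-0.175, -0.035, -0.047], [-0.0017, -0.0309, -0.007]]
[[-0.178, -0.038, -0.03], [-0.0017, -0.0309, -0.007]]
[[-0.179, -0.042, -0.013], [-0.0017, -0.0309, -0.007]]
[[-0.179, -0.046, 0.004], [-0.0017, -0.0309, -0.007]]
[[-0.176, -0.05, 0.021], [-0.0017, -0.0309, -0.007]]
[[-0.172, -0.054, 0.038], [-0.0017, -0.0309, -0.007]]
[[-0.167, -0.058, 0.054], [-0.0017, -0.0309, -0.007]]
[[-0.159, -0.062, 0.07], [-0.0017, -0.0309, -0.007]]
[[-0.151, -0.066, 0.084], [-0.0017, -0.0309, -0.007]]
[[-0.14, -0.069, 0.098], [-0.0017, -0.0309, -0.007]]
[[-0.128, -0.073, 0.111], [-0.0017, -0.0309, -0.007]]
[[-0.116, -0.076, 0.122], [-0.0017, -0.0309, -0.007]]
[[-0.101, -0.079, 0.132], [-0.0017, -0.0309, -0.007]]
[[-0.086, -0.082, 0.141], [-0.0017, -0.0309, -0.007]]
```

servo_tool(
  motion=[
    [[-0.16, -0.03, -0.08], [-0.0017, -0.031, -0.007]],
    [[-0.17, -0.03, -0.06], [-0.0017, -0.031, -0.007]],
    [[-0.175, -0.035, -0.05], [-0.0017, -0.031, -0.007]],
    [[-0.18, -0.04, -0.03], [-0.0017, -0.031, -0.007]],
    [[-0.18, -0.04, -0.01], [-0.0017, -0.031, -0.007]],
    [[-0.18, -0.045, 0], [-0.0017, -0.031, -0.007]],
    [[-0.175, -0.05, 0.02], [-0.0017, -0.031, -0.007]],
    [[-0.17, -0.055, 0.04], [-0.0017, -0.031, -0.007]],
  ],
)

```text
t: 6.5
eef_pos: [0.5179, -0.1588, 0.1485]
eef_rot: [176.3, 15.2, 89.9]
wrist_force: [-0.5, -0.1, -2.5]
gripper_width: 0.605
gripper_force: 30.0
```

servo_tool(
  motion=[
    [[-0.165, -0.06, 0.055], [-0.0017, -0.031, -0.007]],
    [[-0.16, -0.06, 0.07], [-0.0017, -0.031, -0.007]],
    [[-0.15, -0.065, 0.085], [-0.0017, -0.031, -0.007]],
    [[-0.14, -0.07, 0.1], [-0.0017, -0.031, -0.007]],
    [[-0.13, -0.075, 0.11], [-0.0017, -0.031, -0.007]],
    [[-0.115, -0.075, 0.12], [-0.0017, -0.031, -0.007]],
    [[-0.1, -0.08, 0.13], [-0.0017, -0.031, -0.007]],
    [[-0.085, -0.08, 0.14], [-0.0017, -0.031, -0.007]],
    [[0, 0, 0], [0, 0, 0]],
  ],
)

```text
t: 7.62
eef_pos: [0.4738, -0.2882, 0.1464]
eef_rot: [-177.8, 58.3, 101.3]
wrist_force: [0.9, -0.3, -1.3]
gripper_width: 0.604
gripper_force: 30.0
```

```bash
python3 - <<'E'
from h import *
s=bot.read_state(); print(s['joint_pos'].round(1),s['wrist_force'],s['gripper_width']); q=rot(s['eef_rot']); print('z',q[:,2],'y',q[:,1])
a=[shot(n,n+'3')[1] for n in ('scene','side')]
cv2.imwrite('pics/c3.png',np.hstack([cv2.resize(a[0][130:330,130:330],(400,400)),cv2.resize(a[1][190:390,230:430],(400,400))])[...,::-1])
q=pose(-80,-60); plan([.4773,-.3008,.1425],q,3)
E
```

```text
[ -6.3   2.4 125.3 -71.1  60.3  26.9] [ 0.91370023 -0.34148942 -1.27353753] 0.603965719082925
z [ 0.12838509 -0.84116706 -0.52531443] y [ 0.98638769  0.16318662 -0.02023499]
deg/row 0.642106442527388
[[-0.003, -0.001, 0.046], [-0.0018, -0.0029, 0.001]]
[[-0.002, -0.002, 0.046], [-0.0018, -0.0029, 0.001]]
[[-0.002, -0.002, 0.046], [-0.0018, -0.0029, 0.001]]
```

View pics/c3.png

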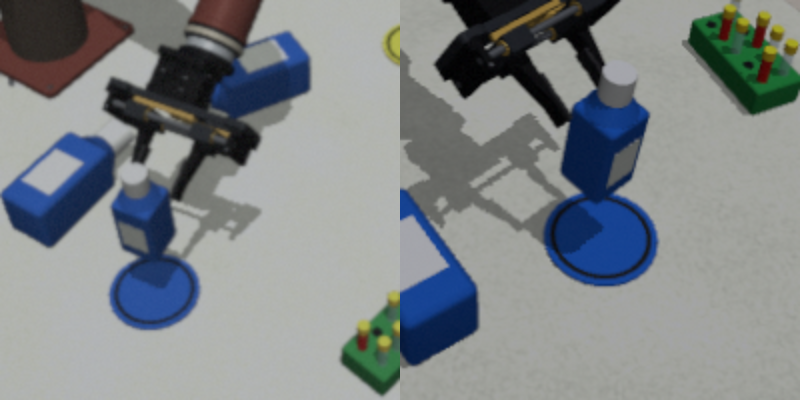

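The bottle is held upright just short of the pad (scene crop (145,215), pad (155,290); side crop (605,130), pad (600,238)). Joint 4 is at its limit, so I'll yaw the tool towards radial while moving over the pad.

```bash
python3 - <<'E'
from h import *
yaw=-65
q=pose(yaw,-60); a=np.array([np.cos(np.radians(yaw)),np.sin(np.radians(yaw)),0])
G=np.array([.476,-.2935,.072])-.009*a; T=G+.019*q[:,2]; print(yaw,T)
plan(T+[0,0,.07],q,6)
E
```

```text
-65 [ 0.4791504  -0.30025606  0.0625    ]
deg/row 2.6132064826937302
[[0.013, 0.003, 0.031], [-0.0128, -0.0016, -0.0066]]
[[0.013, 0.002, 0.031], [-0.0128, -0.0016, -0.0066]]
[[0.013, 0.001, 0.031], [-0.0128, -0.0016, -0.0066]]
[[0.013, -0.0, 0.031], [-0.0128, -0.0016, -0.0066]]
[[0.014, -0.001, 0.031], [-0.0128, -0.0016, -0.0066]]
[[0.014, -0.002, 0.031], [-0.0128, -0.0016, -0.0066]]
```

servo_tool(
  motion=[
    [[0.013, 0, 0.03], [-0.013, -0.0016, -0.0066]],
    [[0.013, 0, 0.03], [-0.013, -0.0016, -0.0066]],
    [[0.013, 0, 0.03], [-0.013, -0.0016, -0.0066]],
    [[0.013, 0, 0.03], [-0.013, -0.0016, -0.0066]],
    [[0.013, 0, 0.03], [-0.013, -0.0016, -0.0066]],
    [[0.013, 0, 0.03], [-0.013, -0.0016, -0.0066]],
    [[0, 0, 0], [0, 0, 0]],
  ],
)

```text
t: 8.6
eef_pos: [0.4746, -0.2807, 0.1647]
eef_rot: [179.9, 55.7, 113.7]
wrist_force: [-0.6, -0.1, -2.7]
gripper_width: 0.607
gripper_force: 30.0
```

```bash
python3 - <<'E'
from h import *
s=bot.read_state(); print(s['joint_pos'].round(1),s['wrist_force'],s['gripper_width']); q0=rot(s['eef_rot']); print('z',q0[:,2],'y',q0[:,1])
print('bottle up dir', q0@np.array([-np.cos(np.radians(30)),0,-np.sin(np.radians(30))]))
a=[shot(n,n+'4')[1] for n in ('scene','side')]
cv2.imwrite('pics/c4.png',np.hstack([cv2.resize(a[0][200:300,150:250],(400,400)),cv2.resize(a[1][230:340,275:385],(400,400))])[...,::-1])
plan([.4792,-.3002,.0725],pose(-65,-60),5)
E
```

```text
[-11.9 -14.2 135.7 -71.2  45.1  12.4] [-0.63780654 -0.1016478  -2.67358836] 0.607376326287991
z [ 0.33363381 -0.75562617 -0.56366442] y [0.91508974 0.40324884 0.00106359]
bottle up dir [ 0.02933209 -0.06919318  0.99717197]
deg/row 0.899853540050704
[[0.129, -0.008, 0.136], [-0.0011, -0.0048, -0.0008]]
[[0.132, -0.008, 0.134], [-0.0011, -0.0048, -0.0008]]
[[0.134, -0.009, 0.132], [-0.0011, -0.0048, -0.0008]]
[[0.136, -0.009, 0.13], [-0.0011, -0.0048, -0.0008]]
[[0.138, -0.009, 0.128], [-0.0011, -0.0048, -0.0008]]
```

View pics/c4.png

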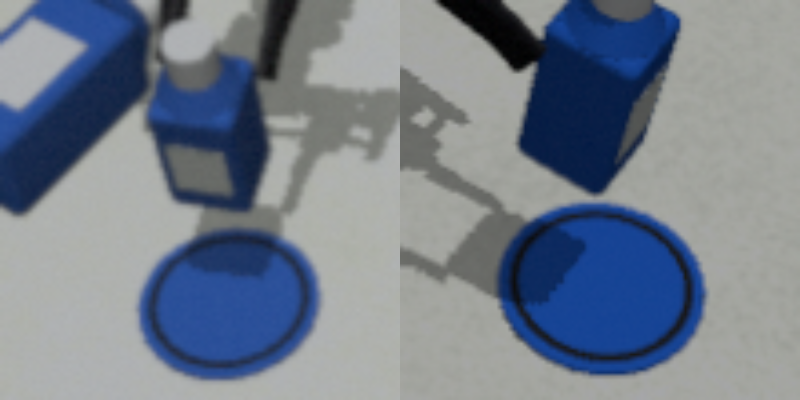

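Joint 4 is still at its limit, so that was the wrong way to turn. Yawing the tool further from radial (about -125°) relieves joint 4. The bottle is still held upright and slightly high.

```bash
cat >> h.py <<'E'
def tgt(yaw,h,el=-60):
    q=pose(yaw,el); a=np.array([np.cos(np.radians(yaw)),np.sin(np.radians(yaw)),0])
    return np.array([.476,-.2935,.072+h])-.009*a+.019*q[:,2],q
E
python3 - <<'E'
from h import *
p,q=tgt(-100,.09); plan(p,q,6); p2,q2=tgt(-128,.08); plan(p2,q2,5,p,q)
E
```

```text
deg/row 5.673703590497049
[[-0.001, -0.014, 0.037], [0.0265, -0.0039, 0.0166]]
[[-0.001, -0.011, 0.038], [0.0265, -0.0039, 0.0166]]
[[-0.001, -0.008, 0.039], [0.0265, -0.0039, 0.0166]]
[[-0.001, -0.004, 0.039], [0.0265, -0.0039, 0.0166]]
[[-0.001, -0.001, 0.039], [0.0265, -0.0039, 0.0166]]
[[-0.0, 0.002, 0.039], [0.0265, -0.0039, 0.0166]]
deg/row 5.600000000000001
[[0.018, -0.007, 0.008], [0.0269, 0.0, 0.0156]]
[[0.018, -0.007, 0.009], [0.0269, 0.0, 0.0156]]
[[0.017, -0.007, 0.01], [0.0269, 0.0, 0.0156]]
[[0.017, -0.007, 0.01], [0.0269, 0.0, 0.0156]]
[[0.017, -0.007, 0.011], [0.0269, 0.0, 0.0156]]
```

servo_tool(
  motion=[
    [[0, -0.014, 0.037], [0.0265, -0.004, 0.0166]],
    [[0, -0.011, 0.038], [0.0265, -0.004, 0.0166]],
    [[0, -0.008, 0.039], [0.0265, -0.004, 0.0166]],
    [[0, -0.004, 0.039], [0.0265, -0.004, 0.0166]],
    [[0, 0, 0.039], [0.0265, -0.004, 0.0166]],
    [[0, 0, 0.039], [0.0265, -0.004, 0.0166]],
  ],
)

```text
t: 9.45
eef_pos: [0.4751, -0.2997, 0.1509]
eef_rot: [-179.8, 60.1, 80.1]
wrist_force: [-1.4, 0.3, -1.7]
gripper_width: 0.606
gripper_force: 30.0
```

servo_tool(
  motion=[
    [[0.018, -0.007, 0.008], [0.027, 0, 0.0156]],
    [[0.018, -0.007, 0.009], [0.027, 0, 0.0156]],
    [[0.017, -0.007, 0.01], [0.027, 0, 0.0156]],
    [[0.017, -0.007, 0.01], [0.027, 0, 0.0156]],
    [[0.017, -0.007, 0.01], [0.027, 0, 0.0156]],
    [[0, 0, 0], [0, 0, 0]],
  ],
)

```text
t: 10.2
eef_pos: [0.4723, -0.2992, 0.1406]
eef_rot: [-180.0, 60.1, 52.0]
wrist_force: [0.1, 0.2, -2.2]
gripper_width: 0.605
gripper_force: 30.0
```

```bash
python3 - <<'E'
from h import *
s=bot.read_state(); print(s['joint_pos'].round(1),s['wrist_force'],s['gripper_width'])
p,q=tgt(-128,.08);print(p); plan(p,q,3); p2,q2=tgt(-128,.006); plan(p2,q2,6,p,q)
E
```

```text
[-10.   33.5  87.1 -50.3  95.6  40.2] [ 0.07174561  0.18424964 -2.20682507] 0.6049644892117533
[ 0.47141056 -0.29937421  0.1425    ]
deg/row 0.0411390906808213
[[-0.007, -0.002, -0.001], [-0.0001, 0.0002, -0.0]]
[[-0.007, -0.002, -0.001], [-0.0001, 0.0002, -0.0]]
[[-0.007, -0.002, -0.001], [-0.0001, 0.0002, -0.0]]
deg/row 0.0
[[0.107, 0.0, 0.062], [0.0, 0.0, 0.0]]
[[0.107, 0.0, 0.062], [0.0, 0.0, 0.0]]
[[0.107, 0.0, 0.062], [0.0, 0.0, 0.0]]
[[0.107, 0.0, 0.062], [0.0, 0.0, 0.0]]
[[0.107, 0.0, 0.062], [0.0, 0.0, 0.0]]
[[0.107, 0.0, 0.062], [0.0, 0.0, 0.0]]
```

servo_tool(
  motion=[
    [[0.12, 0, 0.07], [0, 0, 0]],
    [[0.12, 0, 0.07], [0, 0, 0]],
    [[0.12, 0, 0.07], [0, 0, 0]],
    [[0.12, 0, 0.07], [0, 0, 0]],
    [[0, 0, 0], [0, 0, 0]],
  ],
)

```text
t: 10.82
eef_pos: [0.4697, -0.2986, 0.0843]
eef_rot: [-179.6, 60.2, 52.4]
wrist_force: [-0.6, -0.6, -1.8]
gripper_width: 0.606
gripper_force: 30.0
```

```bash
python3 - <<'E'
from h import *
s=bot.read_state(); print(s['eef_pos'],s['eef_rot'],s['wrist_force'])
a=[shot(n,n+'5')[1] for n in ('scene','side')]
cv2.imwrite('pics/c5.png',np.hstack([cv2.resize(a[0][210:310,160:260],(400,400)),cv2.resize(a[1][235:345,275:385],(400,400))])[...,::-1])
# expected base corners (at current height) for check
p,q=tgt(-128,0); h=s['eef_pos'][2]-p[2]; print('h',h)
E
```

```text
[ 0.46967919 -0.2985829   0.08432995] [-179.58750415   60.19243003   52.35813379] [-0.55899799 -0.56220941 -1.76154133]
h 0.021829951659743753
```

View pics/c5.png

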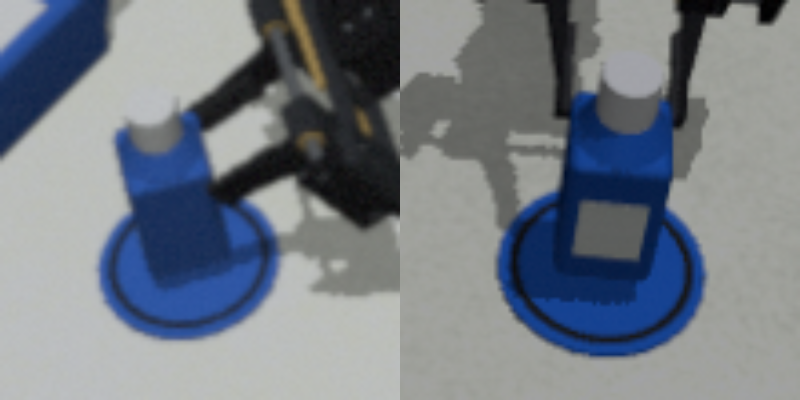

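The scene crop shows the base's lower edge from about (160,285) to (230,262). The side crop shows its front edge from (558,270) to (648,280), over the pad in both views. I'll measure that.

```bash
python3 - <<'E'
from h import *
A=plane(bot.calibration('scene'),[(160+160/4,210+287/4),(160+231/4,210+262/4)],.028)[:,:2]
B=plane(bot.calibration('side'),[(275+156/3.636,235+272/3.636),(275+248/3.636,235+281/3.636)],.028)[:,:2]
for e in (A,B):
    d=e[1]-e[0]; L=np.linalg.norm(d); n=np.array([-d[1],d[0]])/L
    cam=1 
    print(e.round(4).tolist(),'L',L,'yaw',np.degrees(np.arctan2(d[1],d[0])),'centres',(e.mean(0)+.027*n).round(4),(e.mean(0)-.027*n).round(4))
E
```

```text
[[0.4906, -0.3301], [0.5161, -0.2898]] L 0.04761541378982456 yaw 57.6697592731896 centres [ 0.4806 -0.2955] [ 0.5262 -0.3244]
[[0.4386, -0.2957], [0.4783, -0.3275]] L 0.05082856575036035 yaw -38.80217028511284 centres [ 0.4754 -0.2906] [ 0.4415 -0.3327]
```

servo_tool(
  motion=[
    [[0.044, 0, 0.025], [0, 0, 0]],
    [[0.043, 0, 0.025], [0, 0, 0]],
    [[0.035, 0, 0.02], [0, 0, 0]],
    [[0.017, 0, 0.01], [0, 0, 0]],
    [[0, 0, 0], [0, 0, 0]],
  ],
)

```text
t: 11.55
eef_pos: [0.4706, -0.2988, 0.0697]
eef_rot: [-179.9, 60.1, 52.1]
wrist_force: [0.1, 0.2, -2.2]
gripper_width: 0.608
gripper_force: 30.0
```

servo_tool(
  motion=[
    [[0.017, 0, 0.01], [0, 0, 0]],
    [[0.013, 0, 0.0075], [0, 0, 0]],
    [[0, 0, 0], [0, 0, 0]],
  ],
)

```text
t: 11.92
eef_pos: [0.4706, -0.2989, 0.0663]
eef_rot: [-179.9, 60.1, 52.1]
wrist_force: [-0.2, -0.1, -1.2]
gripper_width: 0.609
gripper_force: 30.0
```

servo_tool(
  motion=[
    [[0.009, 0, 0.005], [0, 0, 0]],
    [[0, 0, 0], [0, 0, 0]],
  ],
)

```text
t: 12.18
eef_pos: [0.4708, -0.2989, 0.0655]
eef_rot: [-179.9, 60.1, 52.1]
wrist_force: [-0.5, 0.4, -0.9]
gripper_width: 0.608
gripper_force: 30.0
```

servo_tool(
  motion=[
    [[0.009, 0, 0.005], [0, 0, 0]],
    [[0, 0, 0], [0, 0, 0]],
  ],
)

```text
t: 12.42
eef_pos: [0.471, -0.2987, 0.0652]
eef_rot: [-180.0, 60.2, 52.0]
wrist_force: [0.5, 4.0, 4.7]
gripper_width: 0.606
gripper_force: 30.0
```

servo_tool(
  motion=[
    [[0.009, 0, 0.005], [0, 0, 0]],
    [[0, 0, 0], [0, 0, 0]],
  ],
)

```text
t: 12.68
eef_pos: [0.4713, -0.2989, 0.0645]
eef_rot: [179.9, 60.2, 51.9]
wrist_force: [1.2, 4.1, 6.5]
gripper_width: 0.609
gripper_force: 30.0
```

Contact with the pad is made (force went from -2 to +6 N). Release.

servo_tool(
  motion=[
    [[0, 0, 0], [0, 0, 0]],
    [[0, 0, 0], [0, 0, 0]],
    [[0, 0, 0], [0, 0, 0]],
    [[0, 0, 0], [0, 0, 0]],
    [[0, 0, 0], [0, 0, 0]],
    [[0, 0, 0], [0, 0, 0]],
  ],
  gripper=1,
)

```text
t: 13.42
eef_pos: [0.4707, -0.2989, 0.0633]
eef_rot: [-179.9, 60.1, 52.1]
wrist_force: [-0.4, -0.4, 0.0]
gripper_width: 0.994
gripper_force: 0.0
```

servo_tool(
  motion=[
    [[0, 0, -0.1], [0, 0, 0]],
    [[0, 0, -0.15], [0, 0, 0]],
    [[0, 0, -0.2], [0, 0, 0]],
    [[0, 0, -0.25], [0, 0, 0]],
    [[0, 0, -0.25], [0, 0, 0]],
    [[0, 0, -0.2], [0, 0, 0]],
    [[0, 0, 0], [0, 0, 0]],
  ],
)

```text
t: 14.3
eef_pos: [0.534, -0.2191, 0.1217]
eef_rot: [179.8, 60.0, 51.9]
wrist_force: [-0.2, -0.2, 0.1]
gripper_width: 0.999
gripper_force: 0.0
```

```bash
python3 - <<'E'
from h import *
s=bot.read_state(); print(s['t'],s['eef_pos'],s['wrist_force'],s['gripper_width'])
a=[shot(n,n+'6')[1] for n in ('scene','side')]
cv2.imwrite('pics/c6.png',np.hstack([cv2.resize(a[0][110:330,170:410],(400,366)),cv2.resize(a[1][110:330,190:430],(400,366))])[...,::-1])
E
```

```text
14.3 [ 0.53400722 -0.21911223  0.12173467] [-0.20900067 -0.19697476  0.10105762] 0.9988644024489857
```

View pics/c6.png

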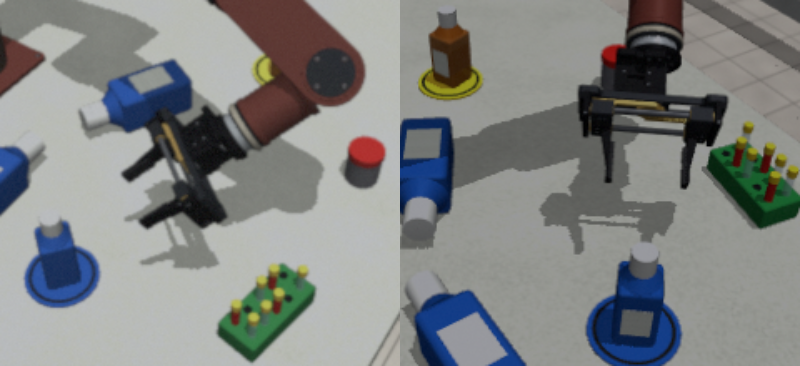

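The bottle stands upright with its base inside the pad ring in both views (scene crop (58,265), side crop (637,310)). The gripper is clear, and the amber bottle, rack and jar are still standing in place.

```bash
python3 -c "
from cell import bot
print(bot.job_done())"
```

```text
the job is handed in; nothing more can be done
None
```

The smallest blue bottle is standing upright and released on the blue pad, with its whole base on it. The amber bottle, rack and jar were not touched, and the job was handed in at about 14.4 s.

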